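# Open the sprung lid of the larger movement case

## Task

Press down the release tab at the front of the larger of the two wooden movement cases so that its lid springs up, then push that lid all the way open, past upright, so that it stays open against its stop. Work by touch alone with the fingertips: do not lift, tip or shove the case or lift out the movement in it, and leave the smaller case shut and everything else on the bench where it is.

Things in the scene. Friction and masses are not known exactly. Their poses are not given: they have to be found in the camera images.
- bigcase: the larger case: loose 0.9 kg wooden box 120 (x) x 160 (y) x 45 mm tall under a 7 mm aluminium lid. Origin: centre of the box's underside; +x runs from its front (tab side, towards the robot) to its hinge side, z up. A 56 mm wide, 10 mm tall foot reaches 62 mm ahead of the front wall, under the tab. Its weight holds it still under a few newtons
- bigcase_press (a point): spot to press on the larger case's release tab, a flat steel plate 36 mm wide (y) with its upper face 36 mm above the bench. At rest it lies 101.5 mm ahead (-x) of the case's origin, 41.5 mm ahead of the front wall. The plate runs on 16 mm ahead of it; 23 mm behind it stand two brass cheeks and the latch hook, up to 54 mm above the bench
- bigcase_tab (a joint): tilt of the larger case's tab in rad: 0 at rest, 0.3 at its stop. It rocks about a pivot 32 mm behind the press spot: push the spot straight down, 9.5 mm at the stop. A spring returns it: about 2 N at first, 5 N at the stop. The hook lets the lid go at about 0.2 rad (6 mm down)
- bigcase_lip (a point): middle of the front edge of the larger case's lid, half-way through its 7 mm thickness, on the lid: 120 mm from the hinge line. A 24 mm wide, 4 mm thick tongue sticks out 6.5 mm ahead of it at the middle. At rest 49 mm above the bench; once sprung up, about 121 mm
- bigcase_hinge (a point): middle of the hinge line of the larger case's lid, 45.5 mm above the bench along the rear top edge of the box, 60 mm behind (+x) the case's origin; the hinge runs along the case's y
- bigcase_lid (a joint): opening of the larger case's lid in rad: 0 shut, 1.57 upright, 1.95 open stop. Let go by the tab, it springs to 0.65 in about 0.5 s and rests there. Beyond, it swings free: it falls back to 0.65 if left short of upright, and opens to the stop by itself in about 1 s once past 1.7. 0.12 kg, slippery; pushed at its front edge to the hinge side and up (1 to 3 N), tips about 15 mm below the edge, it swings up
- movement_center (a point): centre of the loose watch movement, a brass and steel disc 36 mm across and 8 mm tall lying in the larger case; it stays there
- smallcase: the smaller case, of the same make, loose, 85 (x) x 110 (y) x 45 mm tall with its own lid and tab (the tab reaches 57 mm ahead of its front wall); origin and axes as for the larger. The two cases stand side by side, either one on the left
- smallcase_lid (a joint): opening of the smaller case's lid in rad, 0 shut; it must stay shut
- loupe: black eyeglass loupe standing on the bench, 33 mm across, 32 mm tall, between the two cases; leave it alone. Origin: centre of its underside
- holder: brass ring 48 mm across, 18 mm tall, on the bench between the tabs of the two cases; leave it alone. Origin: centre of its underside
- driver: screwdriver 130 mm long lying at the left; leave it alone. Origin: mid-length, on the underside
- jar: small glass jar with a steel cap, 48 mm across, 50 mm tall, at the right; leave it alone. Origin: centre of its underside
- oilcups: black block 50 x 90 mm, 20 mm tall, with three steel oil cups, at the right; leave it alone. Origin: centre of its underside
- watch: steel wristwatch body without strap, 40 mm across, 10 mm tall, lying behind the two cases; leave it alone. Origin: centre of its underside

How it is judged:
On the way, in this order (a step that is already met when the one before it is completed fails the run):
1. the release tab of the larger case is pressed down (value of joint bigcase_tab above 0.17 rad).
2. its lid springs up by itself (value of joint bigcase_lid above 0.45 rad), for 0.2 s.
3. the lid is pushed past upright, fully open (value of joint bigcase_lid above 1.75 rad), for 0.2 s.
At the end, for the whole second after the job is handed in: The larger case's lid stands open beyond 1.8 rad (stop at 1.95), its tab is back up, the case stands level and at rest within 40 mm of where it was with the movement lying in it, the smaller case is shut, and the smaller case and all other things are within 30 mm of where they were (value of joint bigcase_lid above 1.8 rad and value of joint each of bigcase_tab, smallcase_lid below 0.05 rad and distance of bigcase from where it was at the start of the episode below 0.04 m and angle between bigcase's own z axis and vertical below 0.05 rad and linear speed of bigcase below 0.02 m/s and z of movement_center in the frame of bigcase below 0.03 m and distance of each of smallcase, loupe, holder, driver, jar, oilcups, watch from where it was at the start of the episode below 0.03 m); the robot touches nothing.
It fails at once if the larger case is lifted, tipped or shoved (12 mm up, 0.2 rad, 40 mm) (height (world z) of bigcase above 0.012 m or angle between bigcase's own z axis and vertical above 0.2 rad or distance of bigcase from where it was at the start of the episode above 0.04 m).
It fails at once if the movement is lifted out of the case (z of movement_center in the frame of bigcase above 0.03 m).
It fails at once if the smaller case is opened or disturbed by more than 30 mm (value of joint smallcase_lid above 0.15 rad or distance of smallcase from where it was at the start of the episode above 0.03 m).
It fails at once if another thing on the bench is moved by more than 30 mm (distance of any of loupe, holder, driver, jar, oilcups, watch from where it was at the start of the episode above 0.03 m).
It also fails if it takes over 42 s, if anything falls off the work surface, if the arm or the gripper's body presses on something with over 40 N, if the wrist force passes 120 N, or if a joint passes its speed limit or range.

## Robot

A 7-joint arm with a two-finger parallel gripper is mounted at the origin on the work surface. World frame = base frame: x ahead of the robot, y to its left, z up, the work surface at z = 0. Lengths are in m, angles in rad, forces in N, time in s.
With the tool pointing down it reaches from about 0.4 to 0.85 m from the base axis. Payload 6.9 kg.
Tool frame: the origin (TCP) lies midway between the tips of the shut fingers; the grasp point (between the pads) lies 19 mm behind it (r.pinch_z is the distance from the TCP to the grasp point, in m); z points along the fingers, y is the direction in which the jaws open and shut (so a half turn about z gives the same grasp; the last joint's range is limited). The gripper opens to 85 mm and grips with 20 to 120 N. Pads are 22 mm wide; open, the fingers measure 114 mm over their backs; the gripper's body (76 mm by 85 mm) begins 54 mm behind the grasp point. The pads swing forward as they close: fully open they stand 13 mm farther back than shut.
Start: joints at [1.329, 0.507, -0.238, 1.5, 0.126, 1.149, -0.155], TCP at [0.212, -0.588, 0.231] pointing down, gripper open.
Joint ranges: [-3.08, 3.08], [-0.24, 2.05], [-1.43, 1.35], [0, 2.5], [-1.52, 4.66], [0.17, 1.96], [-2.89, 2.89]. Speed limits (rad/s): [2.39, 2.39, 3.14, 3.14, 3.14, 3.14, 3.14].

## Interface

Orientations are given as a rotation vector (axis times angle).
In Python, from rig import r gives the robot as it stands.
- The arm moves only by the shell command python3 -m pendant 'ROWS' [OPENING] [FORCE]. ROWS is a JSON object of lists of equal length, an entry for each row: "delta_pos": the shift along the world's x, y, z as a fraction of full scale, a list of three; "turn": the turn, a rotation vector about the world's x, y, z as a fraction of full scale, a list of three. A call has 1 to 20 rows; each row shifts and turns the commanded pose from where the row before left it; what a row does not reach is not made up. Full scale, the value 1, is 75 cm for a shift and 180 degrees for a turn. A row lasts 1/8 s, in which the tool goes at most 62.5 mm and 10.7 degrees, less where a joint would pass 70% of its speed; a pose out of reach is approached as far as the arm can. A call with a number of a shift or a turn outside -1 to 1 is refused whole. A call with a gripper value outside its range is refused whole. OPENING is the closure, from 0 (fully open) to 1 (shut), set as the call begins (- or left out, the last holds). The fingers move at their own pace and stop on an object; FORCE is the grip in N (left out, the last holds). Time passes only in rows, so rows that do not move let the fingers close. It gives the time, the measured TCP pose, the force and the opening at its end, in the units of the state.
- r.read_state(): the state, without advancing time (a new reading comes with each control period).
- r.capture(name): name is "scene" or "side" or "wrist"; returns the picture (420x560x3 uint8, red, green, blue); there is no depth.
- r.calibration(name): a dict with "fx", "fy", "cx", "cy" (pixels), "k1" (the pictures are not rectified: a ray, as slopes to the right and down, at radius r is drawn at 1 + k1 r^2 times it, then the intrinsics apply), "rvec" (rotation vector, rad) and "tvec" (3), from world to camera coordinates, as OpenCV has them; the wrist camera has in their place "hand_eye" (4x4, takes a point from camera to tool coordinates, whose origin is the TCP and whose axes are the flange's). Camera axes: x right, y down, z forward; pixel columns grow to the right and rows downward; lengths in m; the calibration is good to about 2 mm. A picture is of the moment at which its call begins: read the wrist's pose just before it. calibration takes no time and is no camera call.
- r.close_job(): hands the job in, once; it reports no verdict.
Trained networks look in the newest picture that a camera, given by its name, has taken for a name from the list of things; names that differ only in an ending like _2 or _b are one class to them, and where a whole thing is asked for, a point or a joint stands for the part that bears it (a point fixed in the world has none). Each returns a list of dicts, best first, with "p" (0 to 1); they miss things now and then, are a little off and sometimes report something else, mostly with a low value. They report only what shows in the picture. A call takes as long as a camera call.
- r.search_frame(camera, name): "bbox" ([left, top, right, bottom] in pixels, round what is visible of it).
- r.trace(camera, name): "pixels" (420x560 bool, what is visible of it) and "bbox" ([left, top, right, bottom] in pixels, round what is visible of it).
The state is a dict: "t": time; "qpos": joint angles; "joint_velocities": joint speeds; "joint_torque": joint torques, N m; "eef_pos": TCP position; "ee_rot": TCP orientation; "contact_force": force on the tool from outside, world axes, zero at the start; "wrist_torque": the same for the moment, N m; "finger_gap": finger opening in m.
Only numpy, scipy, OpenCV 4.12 (cv2) and the standard library are available. Lean on these libraries where they do the work, as an engineer would, in place of code of your own. Each camera call takes 0.05 s, during which the arm holds its last target.

## Working session

There is one attempt and no reset: what is moved stays moved. The work goes in short steps, Python scripts to look and compute and a shell command to move; the robot and the scene stay as the last step left them, time stands still between calls to the robot, and variables do not carry over. Pictures are saved under pics/ and viewed, and the job is handed in when it is done.

```bash
ls; mkdir -p pics
cat > h.py <<'E'
import numpy as np,cv2
from rig import r
from scipy.spatial.transform import Rotation as R
def snap(c,n):
    im=r.capture(c); cv2.imwrite(f'pics/{n}.png',np.ascontiguousarray(im[:,:,::-1])); return im
def ray(c,u,v):
    k=r.calibration(c); x=(u-k['cx'])/k['fx']; y=(v-k['cy'])/k['fy']
    a,b=x,y
    for _ in range(20):
        s=1+k['k1']*(a*a+b*b); a,b=x/s,y/s
    M=R.from_rotvec(np.ravel(k['rvec'])).as_matrix(); t=np.ravel(k['tvec'])
    return -M.T@t, M.T@np.array([a,b,1])
def at(c,u,v,z):
    o,d=ray(c,u,v); return o+d*(z-o[2])/d[2]
def proj(c,P):
    k=r.calibration(c); M=R.from_rotvec(np.ravel(k['rvec'])).as_matrix(); t=np.ravel(k['tvec'])
    q=(M@np.asarray(P).T).T+t; a=q[:,0]/q[:,2]; b=q[:,1]/q[:,2]; s=1+k['k1']*(a*a+b*b)
    return np.c_[k['fx']*a*s+k['cx'],k['fy']*b*s+k['cy']]
def st():
    s=r.read_state(); print('t',round(s['t'],2),'p',np.round(s['eef_pos'],4),'rot',np.round(s['ee_rot'],3),'F',np.round(s['contact_force'],2),'gap',round(float(s['finger_gap']),4)); return s
E
python3 - <<'E'
from h import *
s=st(); print(R.from_rotvec(s['ee_rot']).as_matrix().round(3))
snap('scene','s0');
for n in ['bigcase','bigcase_press','bigcase_lip','smallcase','holder']:
    d=r.search_frame('scene',n); print(n,[(np.round(x['bbox']).tolist(),round(x['p'],2)) for x in d[:3]])
snap('side','d0')
for n in ['bigcase','bigcase_press','bigcase_lip']:
    d=r.search_frame('side',n); print(n,[(np.round(x['bbox']).tolist(),round(x['p'],2)) for x in d[:3]])
for c in ['scene','side']: print(c,ray(c,280,210))
E
```

```text
pics
t 0.0 p [ 0.2122 -0.5874  0.2304] rot [-3.093e+00 -5.420e-01  1.000e-03] F [ 0.07 -0.47  0.14] gap 0.0856
[[ 0.94   0.34  -0.001]
 [ 0.34  -0.94   0.002]
 [-0.    -0.002 -1.   ]]
bigcase [([315.0, 192.0, 382.0, 246.0], 0.64)]
bigcase_press []
bigcase_lip [([312.0, 200.0, 382.0, 229.0], 0.77), ([278.0, 270.0, 296.0, 289.0], 0.4)]
smallcase [([195.0, 196.0, 242.0, 238.0], 0.96), ([415.0, 199.0, 425.0, 222.0], 0.27)]
holder [([288.0, 195.0, 306.0, 204.0], 0.63)]
bigcase [([265.0, 216.0, 275.0, 235.0], 0.68), ([199.0, 229.0, 312.0, 306.0], 0.55)]
bigcase_press [([273.0, 259.0, 304.0, 277.0], 0.91)]
bigcase_lip [([202.0, 224.0, 289.0, 284.0], 0.73)]
scene (array([1.36975408, 0.02127745, 0.60859063]), array([-0.82144614, -0.04476838, -0.56880021]))
side (array([0.16853886, 0.69263392, 0.54847478]), array([ 0.42766035, -0.74192444, -0.51639077]))
```

View pics/s0.png

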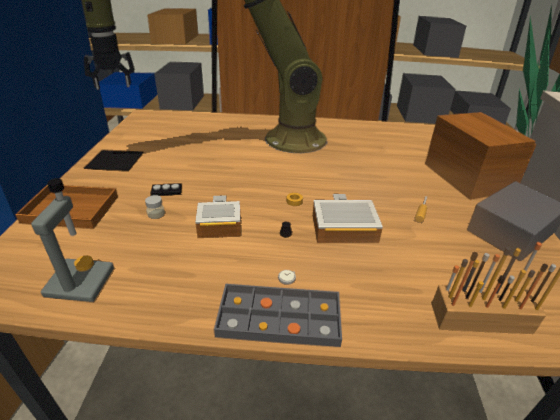

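View pics/d0.png

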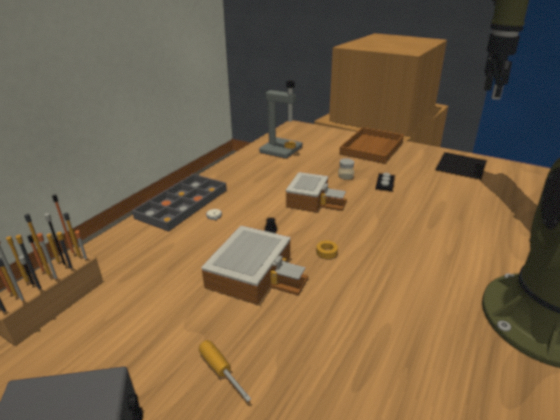

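The scene picture shows the big case at about (347,220), the small one at (219,218). In the side picture the big case is at (250,262), with its tab at (289,271). Next I measure its pose.

Run:
```python
from h import *
a=cv2.imread('pics/s0.png')[180:256,300:400]; b=cv2.imread('pics/d0.png')[220:310,190:320]
cv2.imwrite('pics/s0z.png',cv2.resize(a,None,fx=7,fy=7,interpolation=cv2.INTER_CUBIC))
cv2.imwrite('pics/d0z.png',cv2.resize(b,None,fx=6,fy=6,interpolation=cv2.INTER_CUBIC))
print('press',at('side',289,271,.036))
```

```text
press [0.46355899 0.14803149 0.036     ]
```

View pics/s0z.png

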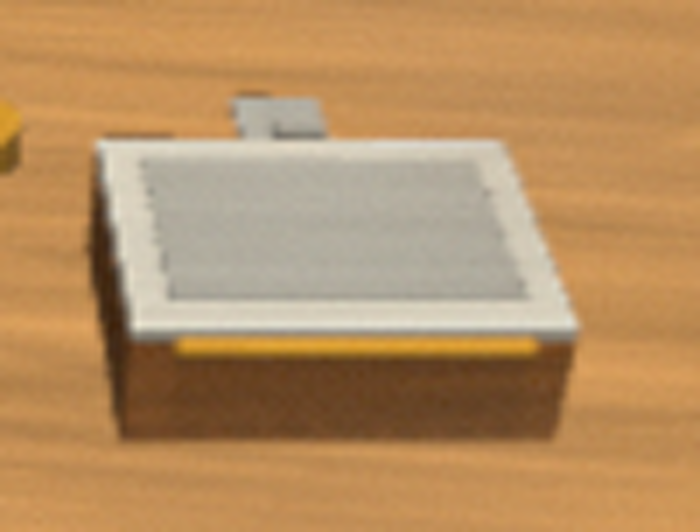

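View pics/d0z.png

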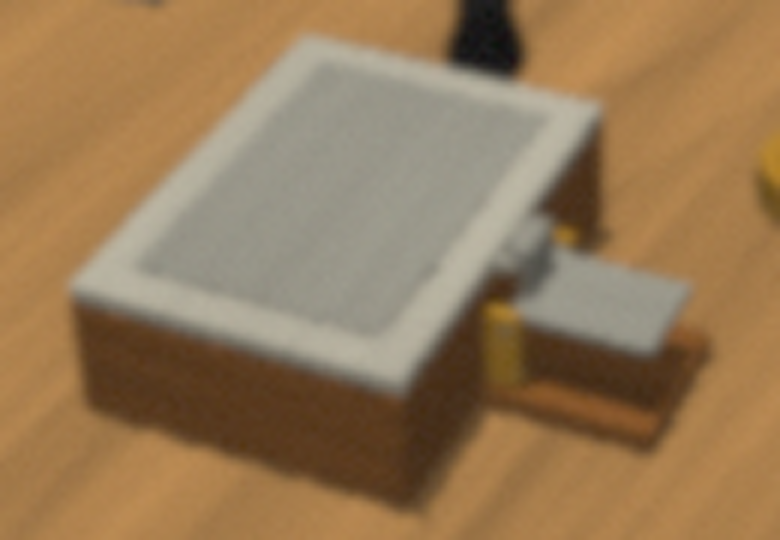

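Run:
```python
from h import *
from scipy.optimize import least_squares
# order: front -y, front +y, rear +y, rear -y ; local
L=np.array([[-60,-80,52],[-60,80,52],[60,80,52],[60,-80,52]])/1e3
S=np.array([[97,142],[500,142],[578,328],[132,332]])/7+[300,180]
D=np.array([[600,105],[400,388],[75,288],[308,37]])/6+[190,220]
T=np.array([[-117.5,-18,36],[-117.5,18,36]])/1e3
DT=np.array([[690,288],[660,352]])/6+[190,220]
for c,p in(('scene',S),('side',D)): print(c,[at(c,*q,.052)[:2].round(4).tolist() for q in p])
print([at('side',*q,.036)[:2].round(4).tolist() for q in DT])
def W(p,X):
    c,s=np.cos(p[2]),np.sin(p[2]); return np.c_[p[0]+c*X[:,0]-s*X[:,1],p[1]+s*X[:,0]+c*X[:,1],X[:,2]]
for m in('scene','side','both'):
    def f(p):
        o=[]
        if m!='side': o+=[proj('scene',W(p,L))-S]
        if m!='scene': o+=[proj('side',W(p,L))-D, proj('side',W(p,T))-DT]
        return np.concatenate(o).ravel()
    q=least_squares(f,[.56,.14,0]); print(m,q.x.round(4),np.abs(q.fun).max().round(2)); 
p=q.x; P=np.array([[-.1015,0,.036],[-.066,0,.049],[.06,0,.0455]]); print(W(p,P).round(4))
s=r.read_state(); print(np.round(s['qpos'],3))
```

```text
scene [[0.5101, 0.0648], [0.4922, 0.2217], [0.611, 0.2346], [0.6299, 0.0769]]
side [[0.5053, 0.0671], [0.4871, 0.2273], [0.6033, 0.2381], [0.6204, 0.0809]]
[[0.4404, 0.1247], [0.4344, 0.1578]]
scene [0.5606 0.1495 0.1114] 0.56
side [0.5542 0.1533 0.1056] 1.26
both [0.5555 0.1515 0.1041] 1.55
[[0.4546 0.141  0.036 ]
 [0.4899 0.1447 0.049 ]
 [0.6152 0.1578 0.0455]]
[ 1.329  0.508 -0.238  1.5    0.126  1.149 -0.155]
```

```bash
python3 -m pendant '{"delta_pos":[[0.035,0.043,0],[0.035,0.043,0],[0.035,0.043,0],[0.035,0.043,0],[0.035,0.043,0],[0.035,0.043,0],[0.035,0.043,0],[0.035,0.043,0],[0.035,0.043,0],[0,0.053,0],[0,0.053,0],[0,0.053,0],[0,0.053,0],[0,0.053,0],[0,0.053,0],[0,0.053,0],[0,0.053,0],[0,0.053,0],[0,0.053,0],[0,0.053,0]],"turn":[[0,0,-0.0085],[0,0,-0.0085],[0,0,-0.0085],[0,0,-0.0085],[0,0,-0.0085],[0,0,-0.0085],[0,0,-0.0085],[0,0,-0.0085],[0,0,-0.0085],[0,0,0],[0,0,0],[0,0,0],[0,0,0],[0,0,0],[0,0,0],[0,0,0],[0,0,0],[0,0,0],[0,0,0],[0,0,0]]}' 1 30
python3 - <<'E'
from h import *
s=st(); print(R.from_rotvec(s['ee_rot']).as_matrix().round(3))
k=r.calibration('wrist'); print(k)
snap('wrist','w1')
for n in ['bigcase','bigcase_press']:
    d=r.search_frame('wrist',n); print(n,[(np.round(x['bbox']).tolist(),round(x['p'],2)) for x in d[:3]])
E
```

```text
t: 3.0
eef_pos: [0.4486, 0.141, 0.2315]
ee_rot: [-3.137, -0.167, -0.001]
contact_force: [2.0, 0.0, 0.0]
finger_gap: -0.0002
t 3.0 p [0.4486 0.141  0.2315] rot [-3.137e+00 -1.670e-01 -1.000e-03] F [1.96 0.01 0.02] gap -0.0002
[[ 0.994  0.106  0.001]
 [ 0.106 -0.994  0.   ]
 [ 0.001  0.    -1.   ]]
{'fx': 301.82618161624765, 'fy': 301.82618161624765, 'cx': 285.1063157822696, 'cy': 208.6692299713856, 'k1': -0.03304757075719352, 'hand_eye': array([[-8.24489212e-04, -9.48637381e-01, -3.16364411e-01,
         8.16813326e-02],
       [ 9.99999648e-01, -8.32108403e-04, -1.11010546e-04,
        -5.49093667e-04],
       [-1.57940731e-04, -3.16364391e-01,  9.48637732e-01,
        -1.43342669e-01],
       [ 0.00000000e+00,  0.00000000e+00,  0.00000000e+00,
         1.00000000e+00]])}
bigcase [([207.0, 10.0, 373.0, 192.0], 0.7)]
bigcase_press [([271.0, 142.0, 303.0, 190.0], 0.63)]
```

View pics/w1.png

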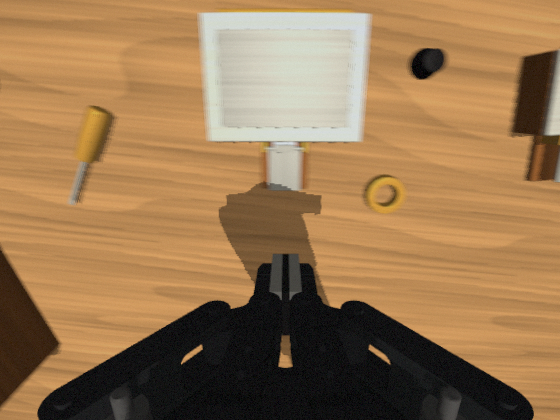

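The wrist picture shows the tab at (284,167) in line with the finger tips at (285,258), and the lid corners at (200,14), (371,13), (364,142) and (207,141). I use these to refine the pose.

```bash
cat >> h.py <<'E'
def wat(s,u,v,z):
    k=r.calibration('wrist'); x=(u-k['cx'])/k['fx']; y=(v-k['cy'])/k['fy']; a,b=x,y
    for _ in range(20):
        q=1+k['k1']*(a*a+b*b); a,b=x/q,y/q
    H=k['hand_eye']; M=R.from_rotvec(s['ee_rot']).as_matrix()
    o=np.array(s['eef_pos'])+M@H[:3,3]; d=M@H[:3,:3]@np.array([a,b,1]); return o+d*(z-o[2])/d[2]
E
python3 - <<'E'
from h import *
s=st()
for q in [(364,142),(207,141),(200,14),(371,13)]: print('lid',wat(s,*q,.052)[:2].round(4))
for q in [(268,190),(301,190)]: print('tabfront',wat(s,*q,.036)[:2].round(4))
a=cv2.imread('pics/w1.png')[120:215,220:340]
cv2.imwrite('pics/w1z.png',cv2.resize(a,None,fx=6,fy=6,interpolation=cv2.INTER_CUBIC))
E
```

```text
t 3.15 p [0.4484 0.1419 0.2314] rot [-3.136e+00 -1.740e-01 -1.000e-03] F [ 0.6   0.36 -0.18] gap 0.0
lid [0.5053 0.0653]
lid [0.4882 0.2298]
lid [0.6058 0.2406]
lid [0.6242 0.0808]
tabfront [0.4378 0.1614]
tabfront [0.442  0.1234]
```

View pics/w1z.png

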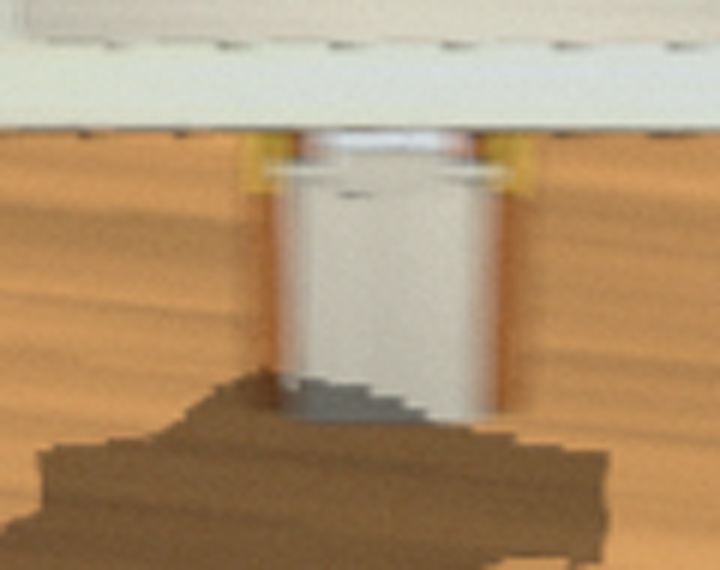

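```bash
python3 -m pendant '{"delta_pos":[[0.004,0.002,-0.045],[0,0,-0.045],[0,0,-0.045],[0,0,-0.045],[0,0,-0.045],[0,0,-0.015],[0,0,0],[0,0,0]],"turn":[[0,0,0],[0,0,0],[0,0,0],[0,0,0],[0,0,0],[0,0,0],[0,0,0],[0,0,0]]}'
python3 - <<'E'
from h import *
st();snap('side','d2')
b=cv2.imread('pics/d2.png')[140:320,160:400]
cv2.imwrite('pics/d2z.png',cv2.resize(b,None,fx=3.3,fy=3.3,interpolation=cv2.INTER_CUBIC))
E
```

```text
t: 4.15
eef_pos: [0.4524, 0.1412, 0.0523]
ee_rot: [-3.137, -0.166, -0.003]
contact_force: [-0.5, 0.7, 0.5]
finger_gap: 0.0001
t 4.15 p [0.4524 0.1412 0.0523] rot [-3.137e+00 -1.660e-01 -3.000e-03] F [-0.51  0.7   0.46] gap 0.0001
```

View pics/d2z.png

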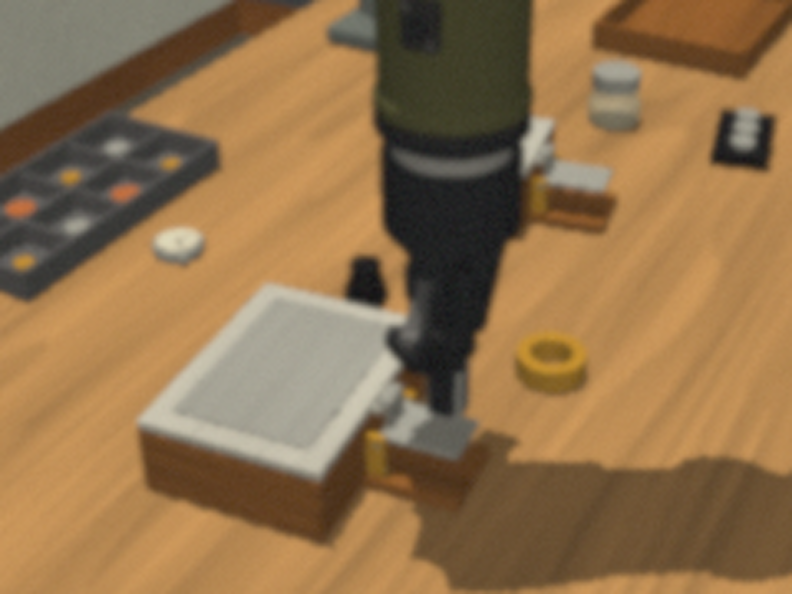

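The side picture shows the closed tips above the tab plate, at about (455,410) in the zoom, clear of the lid. I press now.

```bash
python3 -m pendant '{"delta_pos":[[0,0.002,-0.012],[0,0,-0.008],[0,0,-0.004],[0,0,-0.004],[0,0,-0.004],[0,0,0],[0,0,0]],"turn":[[0,0,0],[0,0,0],[0,0,0],[0,0,0],[0,0,0],[0,0,0],[0,0,0]]}'
python3 - <<'E'
from h import *
st();snap('side','d3')
b=cv2.imread('pics/d3.png')[140:320,160:400]
cv2.imwrite('pics/d3z.png',cv2.resize(b,None,fx=3.3,fy=3.3,interpolation=cv2.INTER_CUBIC))
E
```

```text
t: 5.08
eef_pos: [0.4523, 0.1429, 0.0276]
ee_rot: [-3.137, -0.167, -0.002]
contact_force: [1.0, -0.1, 5.2]
finger_gap: 0.0003
t 5.08 p [0.4523 0.1429 0.0276] rot [-3.137e+00 -1.670e-01 -2.000e-03] F [ 1.   -0.14  5.18] gap 0.0003
```

View pics/d3z.png

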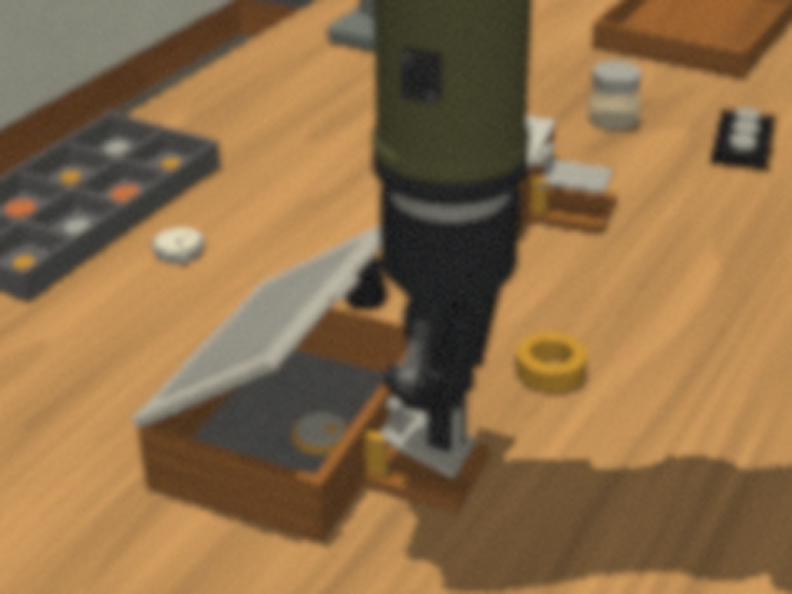

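The side picture shows the lid sprung to about 0.65, with the movement visible at (320,430) in the zoom. I raise the tips, then approach the lip.

```bash
python3 -m pendant '{"delta_pos":[[0,0,0.015],[0,0,0.03],[0,0,0.03],[0,0,0.03],[0.0265,0.0028,0],[0.02,0.0021,0],[0,0,0],[0,0,0]],"turn":[[0,0,0],[0,0,0],[0,0,0],[0,0,0],[0,0,0],[0,0,0],[0,0,0],[0,0,0]]}'
python3 - <<'E'
from h import *
st();snap('side','d4')
b=cv2.imread('pics/d4.png')[140:320,160:400]
cv2.imwrite('pics/d4z.png',cv2.resize(b,None,fx=3.3,fy=3.3,interpolation=cv2.INTER_CUBIC))
E
```

```text
t: 6.12
eef_pos: [0.4855, 0.1462, 0.1055]
ee_rot: [3.137, 0.167, -0.003]
contact_force: [0.4, 0.1, -0.5]
finger_gap: -0.0002
t 6.12 p [0.4855 0.1462 0.1055] rot [ 3.137e+00  1.670e-01 -3.000e-03] F [ 0.4   0.13 -0.51] gap -0.0002
```

View pics/d4z.png

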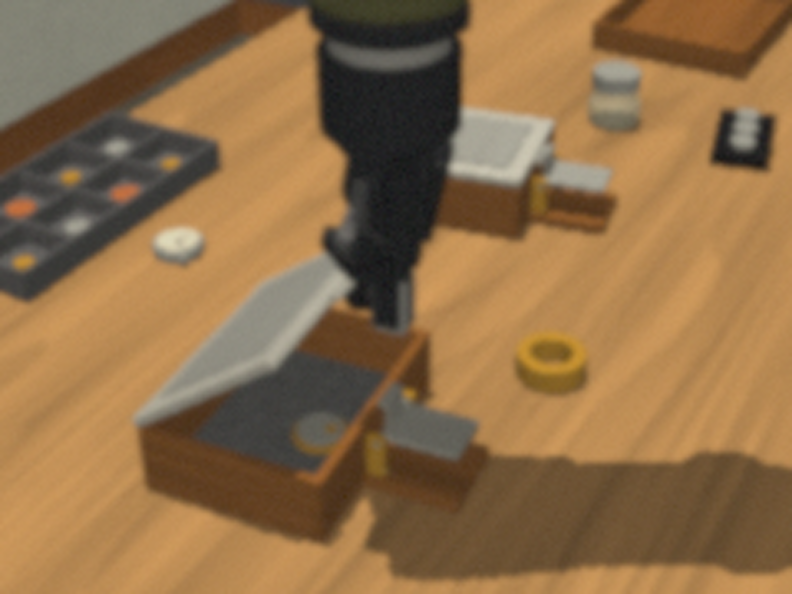

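The tab is back up, and the tips at (395,325) in the zoom sit just ahead of and below the lip. I push along the lip's arc.

```bash
python3 -m pendant '{"delta_pos":[[0.013,0.0014,0],[0.012,0.0013,0],[0.0106,0.0011,0.0083],[0.0106,0.0011,0.0083],[0.0106,0.0011,0.0083],[0.0106,0.0011,0.0083],[0.0116,0.0012,0.005],[0.0116,0.0012,0.005],[0,0,0]],"turn":[[0,0,0],[0,0,0],[0,0,0],[0,0,0],[0,0,0],[0,0,0],[0,0,0],[0,0,0],[0,0,0]]}'
python3 - <<'E'
from h import *
st();snap('side','d5')
b=cv2.imread('pics/d5.png')[140:320,160:400]
cv2.imwrite('pics/d5z.png',cv2.resize(b,None,fx=3.3,fy=3.3,interpolation=cv2.INTER_CUBIC))
E
```

```text
t: 7.3
eef_pos: [0.5554, 0.1536, 0.1386]
ee_rot: [-3.137, -0.166, -0.001]
contact_force: [-0.1, 0.1, -0.4]
finger_gap: 0.0
t 7.3 p [0.5554 0.1536 0.1386] rot [-3.137e+00 -1.660e-01 -1.000e-03] F [-0.09  0.13 -0.43] gap 0.0
```

View pics/d5z.png

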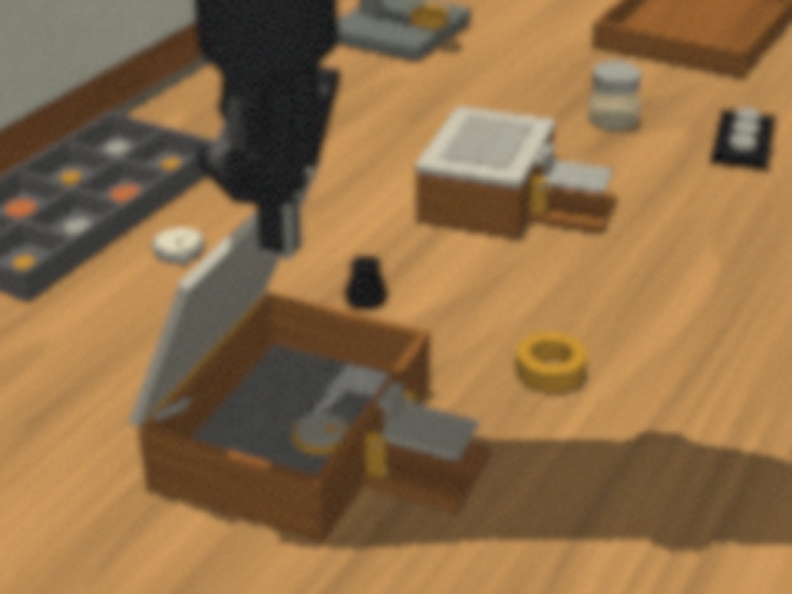

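The lid is at about 1.2 rad and the case has not moved. I continue past upright.

```bash
python3 -m pendant '{"delta_pos":[[0.012,0.0013,0.004],[0.012,0.0013,0.004],[0.012,0.0013,0.003],[0.012,0.0013,0.002],[0.012,0.0013,0.001],[0.012,0.0013,0],[0.012,0.0013,0],[0.012,0.0013,0],[0.006,0.0006,0],[0,0,0],[0,0,0],[0,0,0],[0,0,0]],"turn":[[0,0,0],[0,0,0],[0,0,0],[0,0,0],[0,0,0],[0,0,0],[0,0,0],[0,0,0],[0,0,0],[0,0,0],[0,0,0],[0,0,0],[0,0,0]]}'
python3 - <<'E'
from h import *
st();snap('side','d6')
b=cv2.imread('pics/d6.png')[140:320,160:400]
cv2.imwrite('pics/d6z.png',cv2.resize(b,None,fx=3.3,fy=3.3,interpolation=cv2.INTER_CUBIC))
E
```

```text
t: 8.98
eef_pos: [0.6309, 0.1618, 0.149]
ee_rot: [3.137, 0.167, 0.0]
contact_force: [-0.6, 0.1, -0.7]
finger_gap: 0.0
t 8.97 p [0.6309 0.1618 0.149 ] rot [3.137 0.167 0.   ] F [-0.62  0.06 -0.69] gap 0.0
```

View pics/d6z.png

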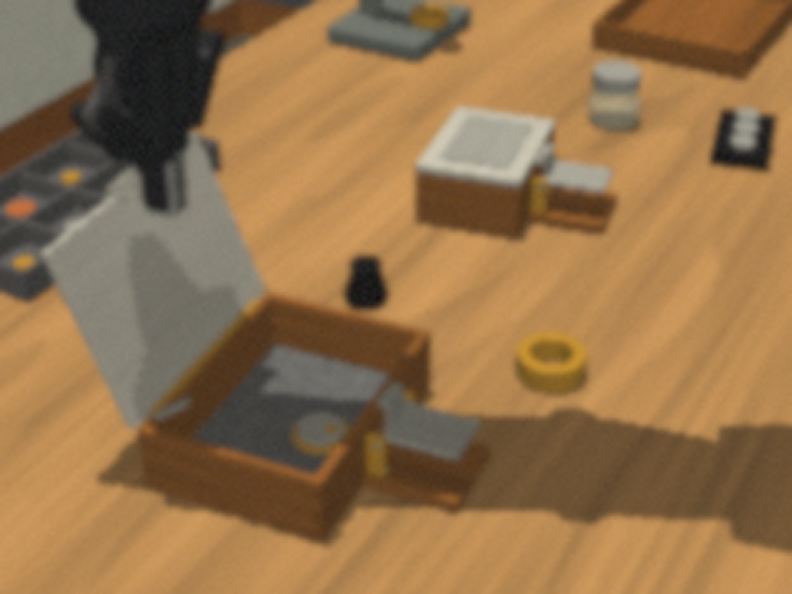

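The lid leans past upright. I retract the tips back and up, wait, and check.

```bash
python3 -m pendant '{"delta_pos":[[-0.02,-0.002,0],[-0.03,-0.003,0.01],[-0.04,-0.004,0.03],[-0.04,-0.004,0.04],[-0.04,-0.004,0.04],[-0.04,-0.004,0.02],[0,0,0],[0,0,0],[0,0,0],[0,0,0],[0,0,0],[0,0,0]],"turn":[[0,0,0],[0,0,0],[0,0,0],[0,0,0],[0,0,0],[0,0,0],[0,0,0],[0,0,0],[0,0,0],[0,0,0],[0,0,0],[0,0,0]]}'
python3 - <<'E'
from h import *
st();snap('side','d7');snap('scene','s7')
b=cv2.imread('pics/d7.png')[140:320,160:400]
cv2.imwrite('pics/d7z.png',cv2.resize(b,None,fx=3.3,fy=3.3,interpolation=cv2.INTER_CUBIC))
p=np.array([.5559,.1542]);c,s=np.cos(.105),np.sin(.105)
for th in(1.7,1.8,1.95):
    X=[]
    for y in(-.08,.08):
        lx=.06-.12*np.cos(th);lz=.0455+.12*np.sin(th); X.append([p[0]+c*lx-s*y,p[1]+s*lx+c*y,lz])
    print(th,((proj('side',X)-[160,140])*3.3).round(0).tolist(),proj('scene',X).round(1).tolist())
E
```

```text
t: 10.52
eef_pos: [0.4735, 0.146, 0.2537]
ee_rot: [-3.137, -0.167, 0.001]
contact_force: [0.0, -0.5, 0.5]
finger_gap: -0.0
t 10.53 p [0.4735 0.146  0.2537] rot [-3.137e+00 -1.670e-01  1.000e-03] F [ 0.04 -0.54  0.5 ] gap -0.0
1.7 [[232.0, 129.0], [86.0, 252.0]] [[325.7, 190.2], [395.4, 190.7]]
1.8 [[216.0, 129.0], [68.0, 251.0]] [[326.3, 193.8], [396.7, 194.3]]
1.95 [[194.0, 132.0], [44.0, 253.0]] [[327.1, 200.1], [398.4, 200.5]]
```

View pics/d7z.png

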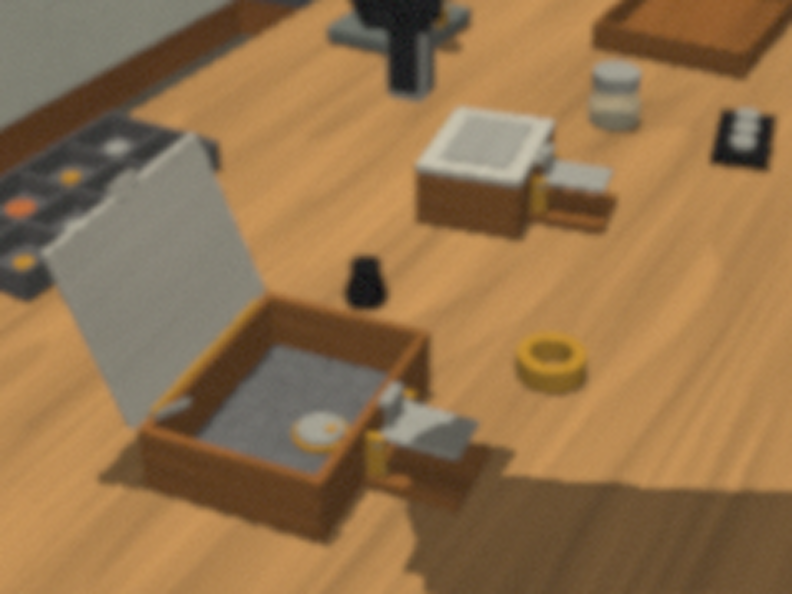

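View pics/s7.png

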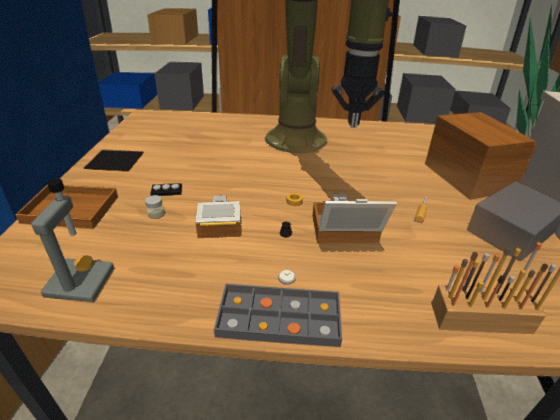

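The lid's top corners in the side zoom, (194,135) and (48,255), match the projection for 1.95 rad, (194,132) and (44,253). The tab is up, the small case is shut, everything else is in place, and the arm is clear. I hand in.

```bash
python3 -c "
from h import *
r.close_job(); st()"
```

```text
the job is handed in; nothing more can be done
the job is handed in; nothing more can be done
```

The larger case's lid is open against its stop, and I handed the job in at about 10.5 s of the 42 s allowed. No verdict came back.

- **What I did:** I pressed the release tab with the closed fingertips; the reading was about 5 N at the bottom of the press. The lid sprang up. I then followed the lip along its arc past upright and backed the arm off clear of everything.
- **Lid:** in the last side picture its top corners matched the projection for about 1.95 rad, within about 4 pixels of the enlarged view.
- **Everything else:** in the last pictures the tab was back up and the movement was lying in its case. The larger case showed no visible shift. The smaller case was shut, and the other things were where they started, judged by eye.
- **What disagreed:** the first two-camera estimates of the case's position differed by about 6 mm, so I used the wrist camera's estimate to place the press. A force reading after handing in was refused because the job was already closed. No other check failed.

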